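# File a flat pot stand on edge in the packing rack

## Task

One square pot stand still lies flat on the plywood riser. Slide it, lying flat, until about a quarter of it overhangs the riser's long edge on the rack's side, then pinch it by the overhanging part, pick it up and lower it gently on edge into the free middle slot of the wooden rack, centred between its ends, holding it until it rests on the slot's floor. Let go with it standing there, and leave the rose pot on the riser and the two stands already in the rack where they are.

Things in the scene. Friction and masses are not known exactly. Their poses are not given: they have to be found in the camera images.
- stand: the pot stand to be filed: a flat square slab of cream glazed stoneware, 130 x 130 x 8 mm, 220 to 360 g, square-sided, a fine tan line on its smooth top; it slides easily on the riser (friction about 0.3) and grips better to fingertips. Origin: centre of its underside; z is up while it lies flat, x and y run along its sides, -x points at the riser's long edge on the rack's side, within 0.25 rad
- stand_center (a point): centre of the stand's volume, 4 mm above its origin along its z; same axes
- stand_edge (a point): the stand's leading side: middle of its -x side at half thickness, 65 mm from the centre; same axes
- riser: fixed plywood riser on the table, 240 mm deep (x) by 420 mm wide (y), its flat top 115 mm above the table; top 18 mm thick, end panels below it set back 10 mm, long sides open. Origin: centre of its footprint at table height; its -x faces left as the robot sees it, towards the rack. It stays put
- riser_edge (a point): middle of the upper long edge of the riser's top on the rack's side (120 mm to -x of the riser's origin, 115 mm up); axes as the riser, the edge runs along y
- rack: fixed wooden rack, 204 mm long (x), 112 mm wide (y): two slotted rails, 22 mm thick, at y = +-45 mm. Three slots at x = -55, 0, +55 mm, each 18 mm wide, floor 30 mm above the table. Teeth: straight sides up to 75 mm, then 45 degree roof-shaped tops up to 93 mm that guide a stand in. A seated stand lies in the rack's y-z plane, top at 160 mm. Origin: centre of its footprint at table height
- rack_slot (a point): centre of the floor of the free middle slot (30 mm above the table), midway between the rails; axes as the rack
- filed_near: a loose stand like the first, already on edge in the slot at rack x = -55 mm, nearer the riser. Origin: middle of its lower edge
- filed_far: a loose stand like the first, already on edge in the slot at rack x = +55 mm, farther from the riser. Origin: middle of its lower edge
- rose_pot: a bystander: cream bellied flower pot on three feet with a moulded rose, 106 mm across, 86 mm high, 320 g, on the riser beside the stand (nearer the robot or farther). Origin: centre of its underside
Things that resemble listed ones, but are neither listed nor needed, are in the scene too. Leave any red or yellow look-alike of the stand alone.

How it is judged:
On the way, in this order (a step that is already met when the one before it is completed fails the run):
1. the stand, lying flat on the riser, has been slid until the middle of its leading side is more than 25 mm beyond the riser's long edge on the rack's side (x of stand_edge in the frame of riser_edge below -0.025 m and angle between stand's own z axis and vertical below 0.08 rad and z of stand_center in the frame of riser_edge between 0 and 0.012 m), for 0.2 s.
2. the stand has been picked up: held by the fingers, clear of the riser and everything else (contact force between stand and the fingers above 1 N and contact force between stand and riser below 0.05 N and contact force between stand and rack below 0.05 N and height (world z) of stand_center above 0.15 m), for 0.2 s.
3. the stand has been lowered in the fingers to the floor of the middle slot: still held with its centre less than 73 mm above that floor (contact force between stand and the fingers above 1 N and z of stand_center in the frame of rack_slot below 0.073 m and x of stand_center in the frame of rack_slot between -0.022 and 0.022 m and y of stand_center in the frame of rack_slot between -0.02 and 0.02 m), for 0.1 s.
At the end, for the whole second after the job is handed in: The stand is released, at rest on edge on the middle slot's floor: centre within 22 mm along and 20 mm across the rack, 55 to 70 mm above the floor, face square to the rack within 0.32 rad. Filed stands still in their slots, tilted under 0.35 rad; rose pot upright (0.1 rad) (x of stand_center in the frame of rack_slot between -0.022 and 0.022 m and y of stand_center in the frame of rack_slot between -0.02 and 0.02 m and z of stand_center in the frame of rack_slot between 0.055 and 0.07 m and angle between the z axis of stand and the x axis of rack, either way round below 0.32 rad and linear speed of stand below 0.03 m/s and angular speed of stand below 0.3 rad/s and contact force between stand and the fingers below 0.05 N and distance between each of filed_near, filed_far and rack below 0.078 m and angle between each of filed_near, filed_far's own z axis and vertical below 0.35 rad and angle between rose_pot's own z axis and vertical below 0.1 rad); the robot touches nothing.
It fails at once if the stand falls down to the table (its centre below 55 mm) (height (world z) of stand_center below 0.055 m).
It fails at once if the stand is banged into the rack (over 50 N) (contact force between stand and rack above 50 N).
It fails at once if the rose pot is shifted by more than 30 mm (distance of rose_pot from where it was at the start of the episode above 0.03 m).
It fails at once if a filed stand is shoved out of place by more than 30 mm or lifted (distance of any of filed_near, filed_far from where it was at the start of the episode above 0.03 m).
It also fails if it takes over 64 s, if anything falls off the work surface, if the arm or the gripper's body presses on something with over 40 N, if the wrist force passes 120 N, or if a joint passes its speed limit or range.

## Robot

A 6-joint arm with a two-finger parallel gripper is mounted at the origin on the work surface. World frame = base frame: x ahead of the robot, y to its left, z up, the work surface at z = 0. Lengths are in m, angles in rad, forces in N, time in s.
With the tool pointing down it reaches from about 0.325 to 0.775 m from the base axis. Payload 5.5 kg.
Tool frame: the origin (TCP) lies between the finger pads; the fingertips stand 8 mm ahead of it and the grasp point (between the pads) lies 11 mm behind it (tcp_to_tips is the distance from the TCP to the fingertips, in m); z points along the fingers, y is the line along which they close (so a half turn about z gives the same grasp; the last joint's range is limited). The gripper opens to 88 mm and grips with 3 to 60 N. Pads are 20 mm wide; open, the fingers measure 115 mm over their backs; the gripper's body (75 mm by 178 mm) begins 61 mm behind the grasp point.
Start: joints at [-1.39, 0.091, 1.231, -0, 1.82, -0.057], TCP at [0.141, -0.583, 0.231] pointing down, gripper open.
Joint ranges: [-2.87, 2.87], [-0.86, 2.18], [0.17, 2.46], [-1.51, 4.65], [0.06, 2.69], [-2.65, 2.65]. Speed limits (rad/s): [2.57, 2.57, 3.01, 3.14, 3.14, 3.14].

## Interface

Orientations are given as a unit quaternion [w, x, y, z].
In Python, from bench import * gives the robot as it stands. Calls block until the motion is done:
- move_to(position, orientation): joint-space move of the TCP to a pose.
- move_l(position, speed=0.15, orientation=None): straight line of the TCP; orientation=None keeps the orientation; speed is the mean speed in m/s.
- movej(angles): joint-space move.
- gripper_open() and close(): open the fingers fully, or close them until they stop; the grip force is fixed at half the most.
- hold(seconds).
- inverse_kinematics(position, orientation): joint angles nearest the present ones, or None.
- state(): the state.
- get_image(name): name is "scene" or "top" or "wrist"; returns a dict with "frame" (400x640x3 uint8, blue, green, red), "depth" (400x640 float32, m along the optical axis (not along the pixel's ray), 0 where there is no reading), "camera_matrix" (3x3 intrinsics, pixels), "k1" (the pictures are not rectified: a ray, as slopes to the right and down, at radius r is drawn at 1 + k1 r^2 times it, then the intrinsics apply), "view" (4x4, takes a point from world to camera coordinates). Camera axes: x right, y up, looking along -z (the intrinsics and any distortion apply to the point x, -y, -z); pixel columns grow to the right and rows downward; lengths in m; the calibration is good to about 2 mm. A picture is of the moment at which its call begins.
A pose or a line that the arm cannot do raises IKError and nothing moves.
- job_done(): hands the job in; it is judged then, once.
The state is a dict: "time": time; "joint_pos": joint angles; "dq": joint speeds; "joint_torque": joint torques, N m; "ee_pos": TCP position; "ee_rot": TCP orientation; "ft_force": force on the tool from outside, world axes, zero at the start; "moment": the same for the moment, N m; "finger_gap": finger opening in m; "finger_force": force on a finger pad.
Only numpy, scipy, OpenCV 4.12 (cv2) and the standard library are available. Lean on these libraries where they do the work, as an engineer would, in place of code of your own. Each camera call takes 0.05 s, during which the arm holds its last target. There are 200 camera calls.

## Working session

There is one attempt and no reset: what is moved stays moved. The work goes in short steps, each a Python script; the robot and the scene stay as the last script left them, time stands still between calls to the robot, and variables do not carry over. Pictures are saved under pics/ and viewed, at most 10 in all, crops included, and the job is handed in when it is done.

```bash
ls; mkdir -p pics; cat > h.py <<'E'
from bench import *
import numpy as np, cv2
from scipy.spatial.transform import Rotation as R
def ray(im,u,v):
    K=np.array(im["camera_matrix"]);k=im["k1"]
    d=np.array([(u-K[0,2])/K[0,0],(v-K[1,2])/K[1,1]]);s=d.copy()
    for _ in range(20): s=d/(1+k*(s@s))
    V=np.array(im["view"]);c=-V[:3,:3].T@V[:3,3]
    return c,V[:3,:3].T@np.array([s[0],-s[1],-1.])
def onplane(im,u,v,z):
    c,d=ray(im,u,v); return c+d*(z-c[2])/d[2]
def bydepth(im,u,v):
    c,d=ray(im,u,v); return c+d*im["depth"][int(v),int(u)]
def cloud(im):
    K=np.array(im["camera_matrix"]);V=np.array(im["view"])
    u,v=np.meshgrid(np.arange(640),np.arange(400))
    p=cv2.undistortPoints(np.stack([u,v],-1).reshape(-1,1,2).astype(np.float64),K,np.array([im["k1"],0,0,0.])).reshape(400,640,2)
    d=im["depth"][...,None]
    P=np.concatenate([p[...,:1]*d,-p[...,1:]*d,-d],-1)
    return (P-V[:3,3])@V[:3,:3]
def quat(z,y):
    z=np.array(z,float);z/=np.linalg.norm(z);y=np.array(y,float);y-=z*(y@z);y/=np.linalg.norm(y)
    q=R.from_matrix(np.stack([np.cross(y,z),y,z],1)).as_quat();return [q[3],q[0],q[1],q[2]]
E
python3 - <<'E'
from h import *
s=state();print(s)
for n in("scene","top"):
    im=get_image(n);cv2.imwrite(f"pics/{n}0.png",im["frame"])
    V=np.array(im["view"]);print(n,-V[:3,:3].T@V[:3,3],(im["depth"]>0).mean())
E
```

```text
pics
{'time': 0.0, 'joint_pos': array([-1.38971548e+00,  9.18554576e-02,  1.23187778e+00, -4.18917284e-07,
        1.81981691e+00, -5.66591337e-02]), 'dq': array([-5.81240332e-04, -6.71961746e-04, -8.04347323e-04,  2.01724856e-05,
        1.08591666e-03, -6.57164990e-05]), 'joint_torque': array([-1.55940223e-03, -4.46447718e+01, -4.06457984e+01,  6.96592801e-02,
        2.89383845e-02, -1.30475564e-04]), 'ee_pos': array([ 0.14127414, -0.58283483,  0.22951349]), 'ee_rot': array([-9.76842850e-04,  9.92942808e-01,  1.18590140e-01, -6.10521915e-05]), 'ft_force': array([-0.15407574, -0.0855821 , -0.14674319]), 'moment': array([0.01976042, 0.06382854, 0.0200924 ]), 'finger_force': 0.0, 'finger_gap': 0.0875567045980741}
scene [0.90828578 0.24586631 0.87154089] 0.995828125
top [0.46661972 0.11504423 0.84114734] 0.9960390625
```

View pics/scene0.png

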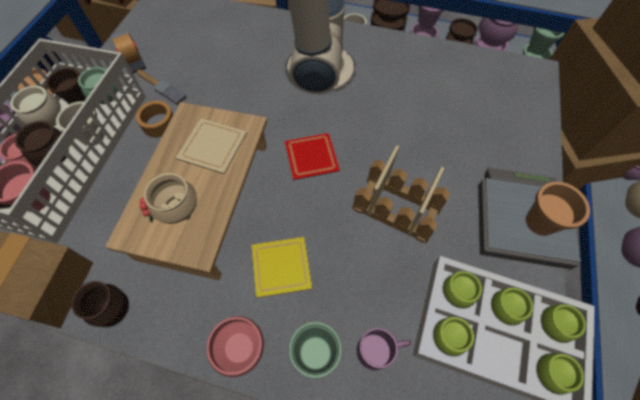

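View pics/top0.png

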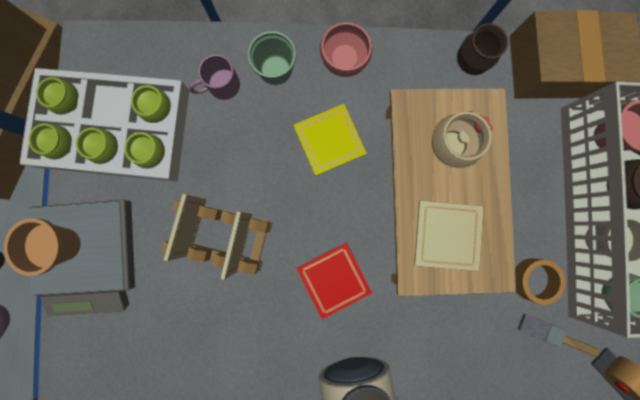

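The top view shows the following:
- The cream stand is at (449,236) on the riser, with the rose pot at (462,138).
- The rack is around (217,235), with filed stands at about (182,228) and (232,245). The free slot lies between them.
- The red stand (334,280) and yellow stand (330,138) are look-alikes on the table. The target is the cream one on the plywood.

Next I'll measure these and take an enlarged crop.

```bash
python3 - <<'E'
from h import *
im=get_image("top");P=cloud(im);f=im["frame"];hsv=cv2.cvtColor(f,cv2.COLOR_BGR2HSV)
def rect(uv,z,name):
    W=np.array([onplane(im,*p,z)[:2] for p in uv],np.float32)
    r=cv2.minAreaRect(W);b=cv2.boxPoints(r);print(name,np.round(r[0],4),np.round(r[1],4),round(r[2],2),np.round(b,3).tolist());return r
print("hsv stand",hsv[236,475],hsv[225,435],"riser",hsv[180,450],"z",P[236,449],P[180,430])
z=P[...,2]
m=((z>.105)&(z<.135)).astype(np.uint8)
n,l=cv2.connectedComponents(m)
m=(l==l[180,420]).astype(np.uint8)
c=max(cv2.findContours(m,0,cv2.CHAIN_APPROX_NONE)[0],key=cv2.contourArea)[:,0].astype(float)
rect(c,.115,"riser")
# stand: low saturation relative to plywood
roi=np.zeros_like(m);roi[190:285,400:500]=1
s=((hsv[...,1]<int((int(hsv[225,435][1])+int(hsv[180,450][1]))/2))*roi).astype(np.uint8)
s=cv2.morphologyEx(s,cv2.MORPH_OPEN,np.ones((5,5)))
s=cv2.morphologyEx(s,cv2.MORPH_CLOSE,np.ones((9,9)))
c=max(cv2.findContours(s,0,cv2.CHAIN_APPROX_NONE)[0],key=cv2.contourArea)[:,0].astype(float)
rect(c,.123,"stand")
# rack
roi=np.zeros_like(m);roi[180:290,150:285]=1
t=(z>.135)&(roi>0);n,l,st,ce=cv2.connectedComponentsWithStats(t.astype(np.uint8))
for i in range(1,n):
    if st[i,4]>40:
        q=P[l==i];r=cv2.minAreaRect(q[:,:2].astype(np.float32));print("filed",st[i,4],r,np.percentile(q[:,2],[5,50,95]))
q=P[(z>.15)&(z<.175)&(roi>0)]
t=(z>.03)&(z<.1)&(roi>0);q=P[t];r=cv2.minAreaRect(q[:,:2].astype(np.float32));print("rackpts",r)
t=(z>.075)&(z<.098)&(roi>0);n,l,st,ce=cv2.connectedComponentsWithStats(t.astype(np.uint8))
for i in range(1,n):
    if st[i,4]>8: print("tooth",ce[i].round(),st[i,4],P[l==i].mean(0).round(3),P[l==i].max(0).round(3))
vis=np.hstack([cv2.resize(f[175:295,150:290],None,fx=3,fy=3),cv2.resize(f[175:295,390:515],None,fx=3,fy=3)])
cv2.imwrite("pics/crop1.png",vis);print(vis.shape)
E
```

```text
hsv stand [ 20  93 170] [ 29  57 180] riser [ 18 100 171] z [ 0.45182358 -0.15185117  0.12266446] [ 0.56362768 -0.11444196  0.11562973]
riser [ 0.5465 -0.1611] [0.4205 0.2434] 2.92 [[0.33000001311302185, -0.05000000074505806], [0.34299999475479126, -0.2930000126361847], [0.7630000114440918, -0.2720000147819519], [0.75, -0.028999999165534973]]
stand [ 0.4528 -0.1514] [0.1301 0.1295] 86.36 [[0.3840000033378601, -0.21199999749660492], [0.5130000114440918, -0.2199999988079071], [0.5220000147819519, -0.09099999815225601], [0.3919999897480011, -0.0820000022649765]]
filed 578 ((0.4294790029525757, 0.2559199333190918), (0.2604256868362427, 0.13069048523902893), 78.12042999267578) [0.137853   0.15755504 0.16132732]
filed 475 ((0.453319787979126, 0.22666135430335999), (0.09711547940969467, 0.2027551829814911), 32.38859558105469) [0.1388664  0.15899077 0.16161192]
rackpts ((0.43999984860420227, 0.3241528868675232), (0.20801688730716705, 0.13108742237091064), 74.52947998046875)
tooth [190. 226.] 224 [0.456 0.375 0.087] [0.518 0.389 0.098]
tooth [176. 205.] 57 [0.5   0.406 0.084] [0.51  0.416 0.097]
tooth [207. 213.] 184 [0.486 0.341 0.085] [0.499 0.362 0.096]
tooth [229. 218.] 113 [0.476 0.293 0.087] [0.488 0.307 0.096]
tooth [241. 243.] 139 [0.425 0.268 0.086] [0.487 0.282 0.098]
tooth [258. 225.] 187 [0.463 0.234 0.084] [0.477 0.254 0.095]
tooth [165. 247.] 46 [0.412 0.427 0.082] [0.424 0.434 0.089]
tooth [196. 255.] 191 [0.398 0.361 0.084] [0.411 0.381 0.095]
tooth [218. 261.] 134 [0.387 0.313 0.086] [0.4   0.328 0.094]
tooth [247. 267.] 193 [0.375 0.253 0.084] [0.389 0.273 0.094]
(360, 795, 3)
```

View pics/crop1.png

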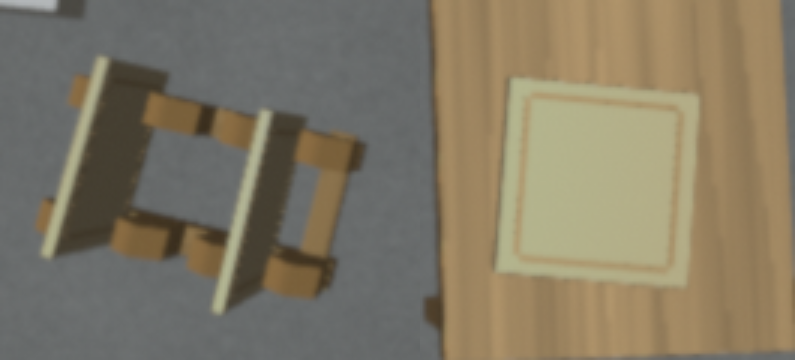

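The crop confirms the cream stand on the plywood. Now I'll check reachability for the push, the horizontal pinch and the placing, and get the pot and filed-stand tops.

```bash
cat > g.py <<'E'
from h import *
ex=np.array([0.0615,0.998,0]);ex/=np.linalg.norm(ex)   # stand -x dir (world)
lat=np.array([ex[1],-ex[0],0])
C=np.array([.4528,-.1514,0])
nE=np.array([-np.sin(np.radians(2.92)),np.cos(np.radians(2.92)),0]) # riser edge outward normal
E0=np.array([.54,-.0395,0])-nE*.0015   # on edge
over=lambda p:(p-E0)@nE
E
python3 - <<'E'
from g import *
print("lead over edge now",over(C+ex*.065))
im=get_image("top");P=cloud(im);z=P[...,2]
q=P[95:185,420:505].reshape(-1,3);q=q[q[:,2]>.19];print("pot",q.min(0),q.max(0))
for a in((165,205),(215,250)):
    roi=np.zeros((400,640),bool);roi[180:290,a[0]:a[1]]=1
    for lo in(.154,.10):
        q=P[roi&(z>lo)&(z<lo+.012)];print("filed",lo,len(q),q.mean(0).round(4), cv2.minAreaRect(q[:,:2].astype(np.float32)))
t=(z>.088)&(z<.097);roi=np.zeros((400,640),bool);roi[180:290,150:285]=1
n,l,st,ce=cv2.connectedComponentsWithStats((t&roi).astype(np.uint8))
for i in range(1,n):
    if st[i,4]>8: print("ridge",ce[i].round(),st[i,4],P[l==i].mean(0).round(4))
for s in(1,-1):
    B=C-ex*.12; 
    for h in(.16,.126): print("push",s,h,inverse_kinematics((B+[0,0,h]).tolist(),quat([0,0,-1],s*lat)))
    G=C+ex*(.075+.065);G[2]=.119
    for d in(.1,0,): print("grasp",s,d,inverse_kinematics((G+ex*(d-.016)).tolist(),quat(-ex,[0,0,s])))
    for h in(.32,.14): print("place",s,h,inverse_kinematics([.437,.325,h],quat([0,0,-1],np.array([-.21,-.978,0])*s)))
im=get_image("wrist");V=np.array(im["view"]);st=state();w=np.array(st["ee_rot"]);T=R.from_quat([w[1],w[2],w[3],w[0]]).as_matrix()
c=-V[:3,:3].T@V[:3,3];print("cam in tool",T.T@(c-st["ee_pos"]),"look",T.T@(-V[2,:3]),im["camera_matrix"][0])
E
```

```text
lead over edge now -0.04122356982471434
pot [ 0.46661972 -0.19775789  0.19003549] [0.67974484 0.11504423 0.84114734]
filed 0.154 338 [0.453  0.3776 0.1592] ((0.4549291133880615, 0.37763747572898865), (0.009378652088344097, 0.13004058599472046), 76.65326690673828)
filed 0.1 123 [0.4563 0.3744 0.1061] ((0.45501863956451416, 0.37473657727241516), (0.0031421585008502007, 0.1293821930885315), 77.49671936035156)
filed 0.154 336 [0.4247 0.2716 0.1594] ((0.42477455735206604, 0.2720494270324707), (0.008529109880328178, 0.13047827780246735), 78.4512939453125)
filed 0.1 75 [0.4242 0.2682 0.106 ] ((0.42373207211494446, 0.26825952529907227), (0.0009640790522098541, 0.12855520844459534), 78.22235107421875)
ridge [193. 211.] 44 [0.487  0.3673 0.0927]
ridge [178. 205.] 15 [0.4989 0.3991 0.0911]
ridge [205. 212.] 58 [0.4862 0.343  0.0906]
ridge [231. 219.] 60 [0.4743 0.2888 0.091 ]
ridge [257. 225.] 56 [0.4628 0.2354 0.0909]
ridge [184. 242.] 47 [0.4233 0.382  0.0928]
ridge [242. 237.] 15 [0.4386 0.2651 0.0925]
ridge [194. 255.] 55 [0.3971 0.3624 0.0913]
ridge [220. 261.] 60 [0.3863 0.3081 0.0908]
ri
[... 727 characters left out ...]
89210e-16
  1.69737758e+00  2.59102416e+00]
push -1 0.126 [-6.12113915e-01 -1.16485345e-01  1.62141686e+00 -4.44089210e-16
  1.63666114e+00  2.59102416e+00]
grasp -1 0.1 [ 0.64938845  0.55423983  1.52158184 -1.17601795  2.17861702 -0.94048887]
grasp -1 0 [ 0.51733672  0.41850538  1.71199962 -1.23679032  2.05285949 -0.92826101]
place -1 0.32 [ 5.76990210e-01 -2.09559786e-02  1.18561460e+00 -4.44089210e-16
  1.97693403e+00 -7.82293848e-01]
place -1 0.14 [ 5.76990210e-01 -5.71395852e-02  1.54065728e+00 -4.44089210e-16
  1.65807496e+00 -7.82293848e-01]
cam in tool [ 0.08254444  0.00023257 -0.15475853] look [-2.99433190e-01 -2.14076134e-04  9.54117246e-01] [335.80675549   0.         325.60616202]
```

```bash
cat >> g.py <<'E'
def findstand():
    im=get_image("top");hsv=cv2.cvtColor(im["frame"],cv2.COLOR_BGR2HSV)
    roi=np.zeros((400,640),np.uint8);roi[180:290,330:500]=1
    s=((hsv[...,1]>40)&(hsv[...,1]<78)&(hsv[...,2]>110)&(cloud(im)[...,2]>.1)&(cloud(im)[...,2]<.14)).astype(np.uint8)*roi
    s=cv2.morphologyEx(cv2.morphologyEx(s,cv2.MORPH_OPEN,np.ones((5,5))),cv2.MORPH_CLOSE,np.ones((9,9)))
    c=max(cv2.findContours(s,0,cv2.CHAIN_APPROX_NONE)[0],key=cv2.contourArea)[:,0].astype(float)
    return im,cv2.minAreaRect(np.array([onplane(im,*p,.123)[:2] for p in c],np.float32))
E
python3 - <<'E'
from g import *
print(findstand()[1])
q=quat([0,0,-1],lat);B=C-ex*.098
move_to((B+[0,0,.19]).tolist(),q)
move_l((B+[0,0,.126]).tolist(),.12)
print(state()["ee_pos"],state()["ft_force"],B)
F=C-ex*.0005
move_l((F+[0,0,.126]).tolist(),.06)
print(state()["time"],state()["ft_force"])
G=F-ex*.02
move_l((G+[0,0,.126]).tolist(),.1)
move_l((G+[0,0,.24]).tolist(),.2)
move_to([.44,.23,.36],quat([0,0,-1],np.array([.21,.978,0])))
im,r=findstand();print(r,state()["time"]);
w=get_image("wrist");cv2.imwrite("pics/p2.png",np.vstack([cv2.resize(im["frame"][150:310,150:550],(560,224)),cv2.resize(w["frame"],(560,350))]))
E
```

```text
((0.45267224311828613, -0.1513635516166687), (0.13002309203147888, 0.1294931024312973), 86.45465850830078)
[ 0.44669151 -0.24947324  0.12599557] [-0.57867712  0.58253518 -0.43435112] [ 0.44677236 -0.24921445  0.        ]
4.425 [ 0.50599422 -0.60127593 -0.86126097]
((0.457843542098999, -0.074877068400383), (0.1300951987504959, 0.1294722855091095), 86.37398529052734) 7.0917
```

View pics/p2.png

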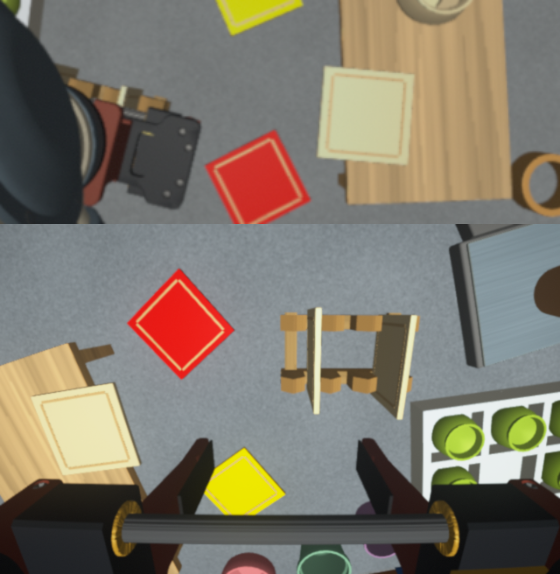

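The stand now overhangs by about 35 mm, lying flat: the top-view rectangle is centred at (0.458,-0.075). The wrist view shows the rack with both filed stands upright. Before pinching I'll check how far the wrist reaches behind the TCP in the horizontal pose, because the rack is close.

```bash
python3 - <<'E'
from g import *
w=get_image("wrist");P=cloud(w);z=P[...,2];u,v=np.meshgrid(range(640),range(400))
t=(z>.088)&(z<.097)&(P[...,0]<.53)&(P[...,0]>.34)&(P[...,1]>.2)&(P[...,1]<.45)
n,l,st,ce=cv2.connectedComponentsWithStats(t.astype(np.uint8))
for i in range(1,n):
    if st[i,4]>15: print("ridge",ce[i].round(),st[i,4],P[l==i].mean(0).round(4))
t=(z>.155)&(z<.166)&(P[...,0]<.53)&(P[...,0]>.34)&(P[...,1]>.2)&(P[...,1]<.45)
n,l,st,ce=cv2.connectedComponentsWithStats(t.astype(np.uint8))
for i in range(1,n):
    if st[i,4]>60: print("filedtop",st[i,4],cv2.minAreaRect(P[l==i][:,:2].astype(np.float32)))
# wrist length
d=np.array(inverse_kinematics([.45,0,.2],quat([0,0,-1],[0,1,0])))
for L in np.arange(.12,.32,.02):
    h=inverse_kinematics([.45+L,0,.2+L],quat([1,0,0],[0,1,0]))
    print(round(L,2),None if h is None else (np.array(h)-d)[1:3].round(3))
for n_,zt in(("flat",0),("t.2",.2),("t.35",.35)):
  for yaw in(0,.4,.8,-.4):
    dirz=R.from_euler('z',yaw).apply(-ex);dirz=dirz*np.cos(zt)+np.array([0,0,-np.sin(zt)])
    h=inverse_kinematics([.461,-.026,.119],quat(dirz,[0,0,-1]));print(n_,yaw,None if h is None else np.round(h,2))
E
```

```text
ridge [354. 120.] 46 [0.3866 0.2757 0.0928]
ridge [335. 113.] 194 [0.3741 0.2547 0.0912]
ridge [380. 113.] 196 [0.3857 0.3082 0.0912]
ridge [424. 113.] 188 [0.3973 0.3611 0.0912]
ridge [441. 151.] 247 [0.4477 0.3753 0.0926]
ridge [334. 185.] 166 [0.4623 0.2354 0.0913]
ridge [353. 188.] 23 [0.4713 0.2581 0.0913]
ridge [377. 185.] 170 [0.4737 0.289  0.0913]
ridge [419. 185.] 169 [0.4852 0.3427 0.0912]
filedtop 971 ((0.4244683086872101, 0.2719675898551941), (0.00825284980237484, 0.13040584325790405), 78.3165512084961)
filedtop 1074 ((0.454267680644989, 0.37750038504600525), (0.009702938608825207, 0.1283581703901291), 76.27001190185547)
0.12 None
0.14 None
0.16 None
0.18 [-0.529  0.624]
0.2 [-0.45   0.547]
0.22 [-0.378  0.472]
0.24 [-0.31   0.396]
0.26 [-0.245  0.32 ]
0.28 [-0.183  0.243]
0.3 [-0.122  0.165]
flat 0 [ 0.52  0.42  1.71 -1.24  2.05 -0.93]
flat 0.4 [ 0.63  0.16  2.04 -1.4   1.81 -0.92]
flat 0.8 None
flat -0.4 [ 0.38  0.63  1.41 -1.1   2.3  -0.92]
t.2 0 [ 0.51  0.29  1.72 -1.11  1.97 -0.97]
t.2 0.4 [ 0.62  0.    2.04 -1.26  1.72 -1.04]
t.2 0.8 [ 0.65 -0.42  2.4  -1.42  1.41 -1.18]
t.2 -0.4 [ 0.37  0.51  1.43 -0.97  2.22 -0.9 ]
t.35 0 [ 0.49  0.2   1.73 -1.02  1.92 -1.01]
t.35 0.4 [ 0.59 -0.1   2.04 -1.15  1.66 -1.14]
t.35 0.8 [ 0.61 -0.54  2.38 -1.26  1.36 -1.36]
t.35 -0.4 [ 0.36  0.42  1.45 -0.88  2.15 -0.9 ]
```

The wrist centre sits about 0.34 m behind the TCP, so a straight-on pinch would put it in the rack. I'll yaw the horizontal pinch instead and check both directions for reach at grasp and at placing.

```bash
cat >> g.py <<'E'
C1=np.array([.4578,-.0749,0]);L=C1+ex*.065
# rack from top+wrist ridges
M4=np.array([[.4862,.343],[.4743,.2888],[.3971,.3624],[.3863,.3081],[.4852,.3427],[.4737,.289],[.3973,.3611],[.3857,.3082]])
RC=np.r_[M4.mean(0),0]
xr=np.array([.0117,.0538,0]);xr/=np.linalg.norm(xr)
def mat(o,x,z):
    T=np.eye(4);T[:3,0]=x;T[:3,2]=z;T[:3,1]=np.cross(z,x);T[:3,3]=o;return T
Z=np.array([0,0,1.])
S0=mat(np.r_[C1[:2],.119],-ex,Z)
def tcp0(phi,dep=.020,sy=-1):   # TCP pose at grasp, tips dep inside leading side
    d=R.from_euler('z',phi).apply(-ex)
    T=np.eye(4);y=sy*Z;T[:3,2]=d;T[:3,1]=y;T[:3,0]=np.cross(y,d)
    tip=L+Z*.119-ex*dep; T[:3,3]=tip-d*.008;return T
def place(dz): return mat(RC+Z*(.030+.065+dz),-Z,-xr)
def pq(T):
    q=R.from_matrix(T[:3,:3]).as_quat();return T[:3,3].tolist(),[q[3],q[0],q[1],q[2]]
E
python3 - <<'E'
from g import *
print(RC,over(L))
for phi in(.5,.55,.6,.65,.7,-.5,-.6,-.7,-.8,-.9,-1.):
    G=tcp0(phi);H=np.linalg.inv(S0)@G
    A=G.copy();A[:3,3]-=G[:3,2]*.05;A2=A.copy();A2[2,3]+=.12
    out=[]
    for T in(A2,A,G,place(.14)@H,place(0)@H):
        j=inverse_kinematics(*pq(T));out.append(None if j is None else np.round(j,2).tolist())
    w=G[:3,3]-.341*G[:3,2];print(phi,w.round(3));[print("   ",o) for o in out]
E
```

```text
[0.435725  0.3254125 0.       ] 0.034922397555704816
0.5 [0.312 0.286 0.119]
    [0.77, -0.13, 2.06, -1.45, 1.88, -1.19]
    [0.77, 0.12, 2.08, -1.37, 1.84, -0.91]
    [0.66, 0.08, 2.12, -1.44, 1.75, -0.92]
    [0.85, -0.3, 1.57, -0.43, 1.61, -0.58]
    [0.85, -0.31, 1.82, -0.44, 1.39, -0.48]
0.55 [0.297 0.278 0.119]
    [0.79, -0.19, 2.11, -1.46, 1.85, -1.2]
    [0.79, 0.08, 2.13, -1.39, 1.81, -0.91]
    [0.67, 0.04, 2.17, -1.46, 1.72, -0.92]
    [0.88, -0.32, 1.6, -0.48, 1.59, -0.55]
    [0.88, -0.32, 1.85, -0.49, 1.37, -0.44]
0.6 [0.282 0.27  0.119]
    [0.8, -0.24, 2.16, -1.48, 1.82, -1.22]
    [0.8, 0.03, 2.18, -1.41, 1.78, -0.92]
    [0.68, -0.01, 2.22, -1.49, 1.68, -0.93]
    [0.91, -0.34, 1.63, -0.53, 1.56, -0.52]
    [0.91, -0.33, 1.88, -0.55, 1.35, -0.39]
0.65 [0.267 0.26  0.119]
    [0.81, -0.31, 2.21, -1.5, 1.78, -1.23]
    [0.81, -0.02, 2.23, -1.44, 1.75, -0.92]
    None
    [0.94, -0.36, 1.66, -0.59, 1.54, -0.49]
    [0.94, -0.34, 1.9, -0.61, 1.33, -0.35]
0.7 [0.253 0.25  0.119]
    None
    [0.82, -0.07, 2.28, -1.46, 1.72, -0.93]
    None
    [0.97, -0.37, 1.7, -0.64, 
[... 666 characters left out ...]
.48, -0.89]
    [0.35, 0.4, 0.91, 0.52, 2.37, -0.73]
    [0.35, 0.42, 1.14, 0.43, 2.16, -0.87]
-0.8 [0.725 0.197 0.119]
    [0.25, 0.78, 0.96, -1.26, 2.66, -1.22]
    [0.25, 0.92, 0.97, -1.01, 2.59, -0.94]
    [0.22, 0.8, 1.15, -0.96, 2.53, -0.87]
    [0.33, 0.46, 0.88, 0.61, 2.43, -0.69]
    [0.33, 0.49, 1.09, 0.49, 2.22, -0.86]
-0.9 [0.747 0.17  0.119]
    None
    [0.2, 0.96, 0.9, -0.98, 2.65, -0.92]
    [0.18, 0.84, 1.09, -0.92, 2.59, -0.84]
    [0.32, 0.52, 0.85, 0.7, 2.47, -0.64]
    [0.32, 0.56, 1.05, 0.55, 2.28, -0.84]
-1.0 [0.765 0.14  0.119]
    None
    None
    [0.14, 0.87, 1.05, -0.86, 2.64, -0.79]
    [0.3, 0.57, 0.83, 0.79, 2.52, -0.58]
    [0.3, 0.62, 1.01, 0.62, 2.34, -0.81]
```

φ = -0.7 works: the wrist ends up at (0.70, 0.22), well clear of the rack, and the placing pose is reachable. Next I'll grasp and lift.

```bash
echo 'PHI=-.7;G=tcp0(PHI,.022);H=np.linalg.inv(S0)@G' >> g.py
python3 - <<'E'
from g import *
A=G.copy();A[:3,3]-=G[:3,2]*.055;A2=A.copy();A2[2,3]+=.12
U=G.copy();U[2,3]+=.18
print([inverse_kinematics(*pq(T)) is not None for T in(A2,A,G,U,place(.19)@H,place(.03)@H)])
move_to([.5,.05,.36],quat([0,0,-1],[.21,.978,0]))
move_to(*pq(A2))
move_l(A[:3,3].tolist(),.12); print(state()["time"],state()["ft_force"])
move_l(G[:3,3].tolist(),.06); s=state();print(s["time"],s["ft_force"],s["ee_pos"]-G[:3,3])
im=get_image("scene");w=get_image("wrist")
cv2.imwrite("pics/p3.png",np.vstack([cv2.resize(im["frame"][60:260,100:460],(540,300)),cv2.resize(w["frame"],(480,300)) if 0 else cv2.copyMakeBorder(cv2.resize(w["frame"],(480,300)),0,0,0,60,0)]))
E
```

```text
[True, True, True, True, True, True]
10.2833 [ 1.05265369 -0.56759109 -0.53323039]
11.35 [-0.01189525 -0.56662398 -0.40313202] [1.52815551e-04 1.63758931e-04 5.24197738e-05]
```

View pics/p3.png

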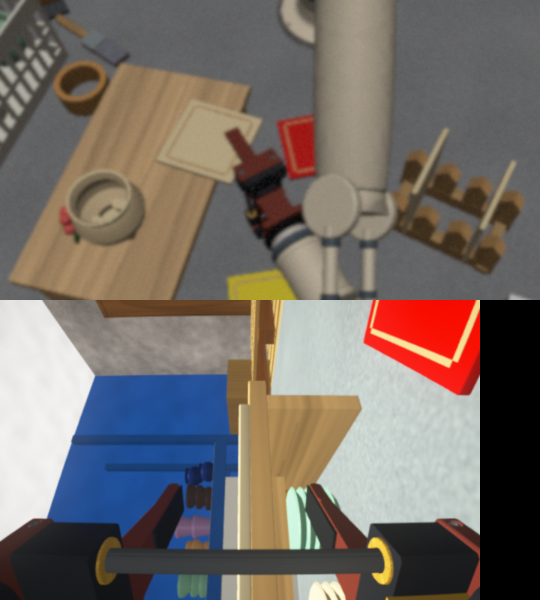

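The slab (column ~243 in the wrist view) lies midway between the fingers, and the rack is clear. I'll close and lift.

```bash
python3 - <<'E'
from g import *
close();s=state();print(s["time"],s["finger_gap"],s["finger_force"],s["ft_force"])
U=G.copy();U[2,3]+=.18
move_l(U[:3,3].tolist(),.09);hold(.3)
s=state();print(s["time"],s["finger_gap"],s["finger_force"],s["ft_force"])
move_to(*pq(place(.19)@H));hold(.2)
s=state();print(s["time"],s["finger_gap"],s["ft_force"],s["ee_pos"]-(place(.19)@H)[:3,3])
for n in("scene","top"):
    im=get_image(n);np.save(n,np.array(0));cv2.imwrite(f"pics/q_{n}.png",im["frame"])
    P=cloud(im);X=(P-RC)@np.stack([xr,np.cross(Z,xr),Z],1)
    hsv=cv2.cvtColor(im["frame"],cv2.COLOR_BGR2HSV)
    m=(abs(X[...,0])<.03)&(abs(X[...,1])<.09)&(X[...,2]>.18)&(X[...,2]<.36)&(hsv[...,1]<85)&(hsv[...,2]>90)
    q=X[m];print(n,m.sum(),q.min(0).round(4),q.max(0).round(4),q.mean(0).round(4))
    for lo in np.arange(.19,.35,.02):
        b=q[(q[:,2]>lo)&(q[:,2]<lo+.02)]
        if len(b)>15: print("  z",round(lo,2),len(b),"x med",np.median(b[:,0]).round(4),"y",np.percentile(b[:,1],[2,98]).round(4))
t=get_image("scene")["frame"][50:290,250:500];w=get_image("wrist")["frame"]
cv2.imwrite("pics/p4.png",np.hstack([cv2.resize(t,(375,360)),cv2.resize(w,(425,266),interpolation=3) if 0 else cv2.resize(w[:, 130:510],(379,360))]))
E
```

```text
12.65 0.007827176086641451 30.00020921230316 [-1.32217219  0.3455829   0.05264741]
15.1 0.008104208869139271 30.002464950084686 [-0.81393163 -0.43476288 -2.66202206]
16.975 0.0077617069000644155 [ 0.7475139  -0.38966858 -3.37608972] [ 0.00015575 -0.00024814 -0.00068716]
scene 1 [ 0.0015 -0.0648  0.2198] [ 0.0015 -0.0648  0.2198] [ 0.0015 -0.0648  0.2198]
top 159 [-0.0046  0.0225  0.3356] [0.0039 0.0646 0.3501] [-0.0004  0.0466  0.3481]
  z 0.33 158 x med -0.0005 y [0.0265 0.0641]
```

View pics/p4.png

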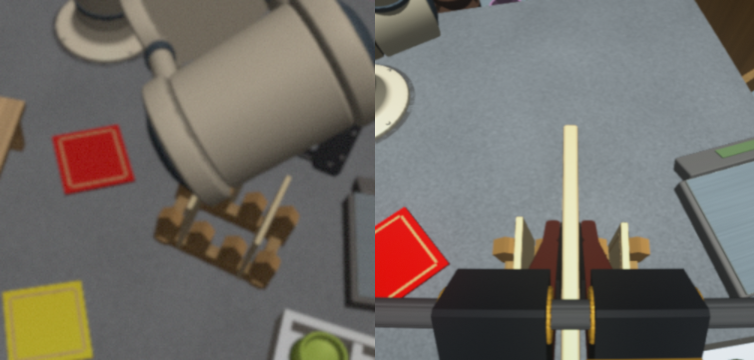

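The stand hangs centred: its top edge is at x = -0.5 mm, z = 0.35 and its end at +64.6 mm, as planned, and the wrist view shows it midway between the filed stands. I'll lower it gently until it touches.

```bash
python3 - <<'E'
from g import *
p=lambda dz:(place(dz)@H)[:3,3].tolist()
move_l(p(.07),.08);f0=state()["ft_force"];print(state()["time"],f0)
move_l(p(.006),.03);s=state();print(s["time"],s["ft_force"]-f0)
dz=.006
while dz>-.006:
    dz-=.001;move_l(p(dz),.015);hold(.1);f=state()["ft_force"]-f0
    print(round(dz,3),f.round(2))
    if f[2]>3: break
hold(.3);s=state();print(s["time"],s["ft_force"]-f0,s["finger_gap"])
im=get_image("wrist")["frame"];t=get_image("top")["frame"]
cv2.imwrite("pics/p5.png",np.hstack([cv2.resize(im[:,130:510],(379,360)),cv2.resize(t[150:320,100:300],(420,360))]))
E
```

```text
18.825 [-0.67494418 -0.15549299 -3.24052699]
21.1083 [ 0.46398527 -0.05875892  0.51884298]
0.005 [0.76 0.21 0.87]
0.004 [ 1.63  0.35 -0.48]
0.003 [ 0.41  0.49 -0.44]
0.002 [ 0.24 -0.89  0.53]
0.001 [-0.66  0.43  0.46]
0.0 [ 1.36 -1.14  7.41]
23.5083 [ 1.61496193 -0.85174594  8.08267033] 0.00767959087009766
```

View pics/p5.png

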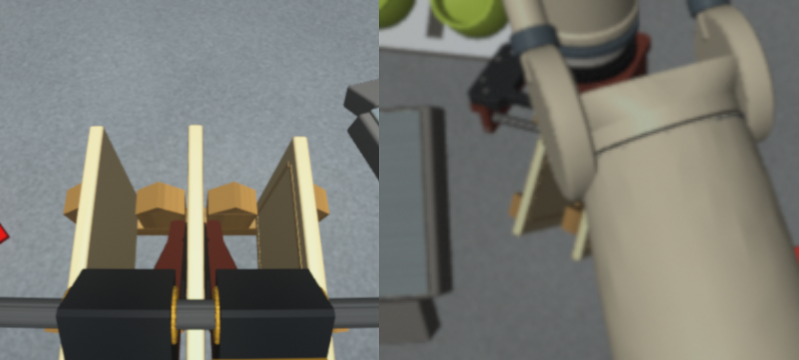

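It's seated: contact appeared at dz = 0, with about 8 N on the wrist, and the stand is upright between the teeth. Releasing and withdrawing upward.

```bash
python3 - <<'E'
from g import *
p=lambda dz:(place(dz)@H)[:3,3].tolist()
gripper_open();hold(.3);s=state();print(s["time"],s["finger_gap"],s["ft_force"])
move_l(p(.03),.03);print(state()["ft_force"]);move_l(p(.2),.12)
move_to([.35,-.2,.4],quat([0,0,-1],[1,0,0]));hold(.3)
im=get_image("top");P=cloud(im);X=(P-RC)@np.stack([xr,np.cross(Z,xr),Z],1)
for n,c in(("near",-.055),("mid",0),("far",.055)):
    m=(abs(X[...,0]-c)<.025)&(abs(X[...,1])<.09)&(X[...,2]>.15)&(X[...,2]<.175);q=X[m]
    if len(q): print(n,len(q),np.median(q,0).round(4),q.min(0).round(3),q.max(0).round(3))
print(state()["time"],state()["finger_force"])
cv2.imwrite("pics/p6.png",cv2.resize(im["frame"][80:300,150:520],(740,440)))
E
```

```text
25.1917 0.08805633564276523 [ 0.46999573 -1.18831494 -0.10542579]
[-0.48393975 -0.47335757  0.01666596]
near 330 [-0.0682  0.0002  0.1591] [-0.072 -0.066  0.151] [-0.063  0.064  0.164]
mid 388 [-0.0011  0.0006  0.1593] [-0.004 -0.065  0.15 ] [0.005 0.065 0.164]
far 407 [ 0.0538 -0.0042  0.159 ] [ 0.05  -0.073  0.15 ] [0.061 0.057 0.163]
30.1917 0.0
```

View pics/p6.png

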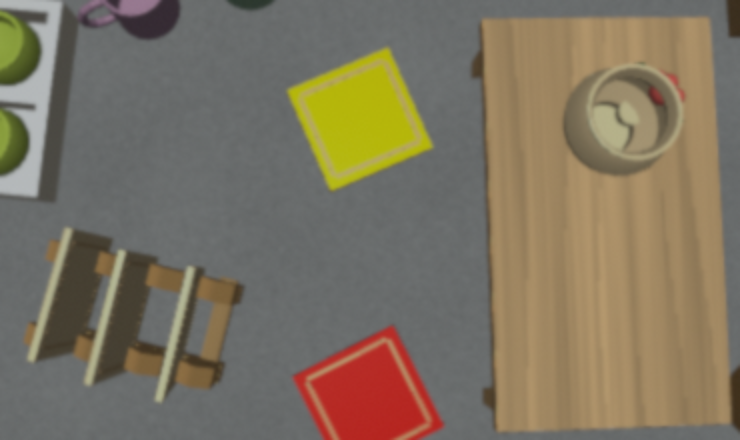

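The stand is upright in the middle slot (top at x = -1 mm, y = 0.6 mm, z = 0.159). The near filed stand leans only about 0.1 rad, and the far stand and the rose pot are in place. I'm handing in.

```bash
python3 -c "
from bench import *
print(job_done())"
```

```text
the job is handed in; nothing more can be done
None
```

The pot stand is on edge in the rack's middle slot, released, upright and centred within about 1 mm; the near filed stand now leans about 0.1 rad (limit 0.35), the far one and the rose pot look in place, and I handed the job in at about 30 s but the call returned no verdict.

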